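Discard used sample tubes under the bench extractor

TASK

Pull the extractor's knob fully out to its click to start the fan, then lift the insert bin that holds the sample tubes straight out of the organiser and tip all three tubes into the steel tray. With the fan still on, put the empty bin back fully home and upright in its bay, then push the knob fully back in. Leave the other bin and the bottles where they stand.

Things in the scene. Friction and masses are not known exactly. Their poses are not given: they have to be found in the camera images.
- extractor: bench extractor, fixed: white housing 170 mm deep and wide, 139 mm high, duct stub on top at the back to 188 mm. Origin on the table, 10 mm behind the middle of its front wall; x to its back, z up. Its control face rises to the back at 35 degrees from level, from 70 mm up, 120 mm long; knob in its middle. A low dial (10 mm high) and a lens near the face's lower corners do not matter.
- knob_top (a point): centre of the push-pull knob's flat top; z points out along the knob's axis, square to the control face: 35 degrees from vertical, leaning to the extractor's front (-x). Round black head 36 mm in diameter; its straight rim, to be gripped, lies 4 to 21 mm below the top, its underside 26 mm below. Pushed in, the top stands 40 mm off the face.
- fan_knob (a joint): travel of the knob along its axis: 0 = pushed in (off), 0.018 m = out at its stop (on). Over-centre detent: it takes about 5 N either way, snaps over half-way and then stays.
- organiser: white organiser frame, fixed, 143 (x) by 260 (y) mm, walls 44 mm high and 6 mm thick, floor 4 mm thick. Two bays 131 by 121 mm, centred at y = +63.5 and -63.5 mm; a bin stands in each with about 2.5 mm play all round. Origin: centre of its underside, x to its back.
- tube_bin: grey insert bin holding the three tubes, in either bay, 0.15 to 0.26 kg; 126 (x) by 116 (y) mm, 4 mm walls 60 mm high at the sides and back (+x). Origin: centre of its underside. Its floor is flat in the back half, then ramps up at 22 degrees to an open pouring lip at the front (-x): tubes roll out once it is tipped forward well past that (50 degrees is ample).
- bin_tab (a point): top of the tube bin's lifting tab, above its back wall: upright, 10 mm thick (bin x), 44 mm wide (bin y), rising 40 mm above the wall; at x = 58, y = 0, z = 100 mm from the bin's origin. Axes as the bin's.
- bin_lip (a point): middle of the tube bin's pouring lip, 26 mm above its underside, at x = -63 mm from its origin. Axes as the bin's.
- tube_1_mid (a point): one of the three sample tubes lying side by side across the floor of the tube bin: a round plastic tube 98 mm long, 12.6 mm in diameter with a 16 mm cap, 12 g. The point is the middle of its length, on its axis; z points to the cap.
- tube_2_mid (a point): one of the three sample tubes lying side by side across the floor of the tube bin: a round plastic tube 98 mm long, 12.6 mm in diameter with a 16 mm cap, 12 g. The point is the middle of its length, on its axis; z points to the cap.
- tube_3_mid (a point): one of the three sample tubes lying side by side across the floor of the tube bin: a round plastic tube 98 mm long, 12.6 mm in diameter with a 16 mm cap, 12 g. The point is the middle of its length, on its axis; z points to the cap.
- tray: open steel tray, fixed, 200 (x) by 150 (y) mm, 40 mm high (rim bead to 43 mm), walls and floor 3 mm. Origin: centre of its underside.
- other_bin: the second insert bin, the same shape and size as the tube bin but holding a roll of plaster; it stays in its bay. Origin and axes as for the tube bin.
- dropper_bottle: standing brown dropper bottle, 33 mm across, 102 mm tall, between tray and neighbour; a bystander. Origin: centre of its underside, z up.
- capped_bottle: standing dark bottle with a wide cap, 36x42 mm, 106 mm tall, between tray and neighbour; a bystander. Origin: centre of its underside, z up.
- pump_bottle: standing pump bottle, 69x55 mm, 176 mm tall, behind the tray; a bystander. Origin: centre of its underside, z up.

How it is judged (in metres and radians):
On the way, in this order (a step that is already met when the one before it is completed fails the run):
1. the knob is pulled out to its detent (value of joint fan_knob above 0.015 m), for 0.2 s.
2. the tube bin is lifted clear of the organiser (z of tube_bin in the frame of organiser above 0.05 m and value of joint fan_knob above 0.015 m), for 0.1 s.
3. the bin is tipped and all three tubes are in the tray (x of tube_1_mid in the frame of tray between -0.095 and 0.095 m and y of tube_1_mid in the frame of tray between -0.072 and 0.072 m and z of tube_1_mid in the frame of tray between 0 and 0.042 m and x of tube_2_mid in the frame of tray between -0.095 and 0.095 m and y of tube_2_mid in the frame of tray between -0.072 and 0.072 m and z of tube_2_mid in the frame of tray between 0 and 0.042 m and x of tube_3_mid in the frame of tray between -0.095 and 0.095 m and y of tube_3_mid in the frame of tray between -0.072 and 0.072 m and z of tube_3_mid in the frame of tray between 0 and 0.042 m and angle between tube_bin's own z axis and vertical above 0.35 rad and value of joint fan_knob above 0.015 m), for 0.1 s.
4. the empty bin is back home in its bay, let go, the fan still on (distance of tube_bin from where it was at the start of the episode below 0.008 m and angle between tube_bin's own z axis and vertical below 0.06 rad and value of joint fan_knob above 0.015 m and contact force between tube_bin and the fingers below 0.5 N), for 0.2 s.
5. the knob is pushed fully in (value of joint fan_knob below 0.003 m), for 0.2 s.
At the end, for the whole second after the job is handed in: the knob is in (under 3 mm of travel), the tube bin stands in its bay within 8 mm of where it started and within 0.06 rad of upright, and the middles of all three tubes lie at rest inside the tray, below its rim (value of joint fan_knob below 0.003 m and distance of tube_bin from where it was at the start of the episode below 0.008 m and angle between tube_bin's own z axis and vertical below 0.06 rad and x of tube_1_mid in the frame of tray between -0.095 and 0.095 m and y of tube_1_mid in the frame of tray between -0.072 and 0.072 m and z of tube_1_mid in the frame of tray between 0 and 0.042 m and x of tube_2_mid in the frame of tray between -0.095 and 0.095 m and y of tube_2_mid in the frame of tray between -0.072 and 0.072 m and z of tube_2_mid in the frame of tray between 0 and 0.042 m and x of tube_3_mid in the frame of tray between -0.095 and 0.095 m and y of tube_3_mid in the frame of tray between -0.072 and 0.072 m and z of tube_3_mid in the frame of tray between 0 and 0.042 m and linear speed of each of tube_1, tube_2, tube_3 below 0.03 m/s); the robot touches nothing.
It fails at once if the tube bin is taken out of its place while the fan is off (distance of tube_bin from where it was at the start of the episode above 0.03 m and value of joint fan_knob below 0.012 m).
It fails at once if the other bin is disturbed (distance of other_bin from where it was at the start of the episode above 0.02 m).
It fails at once if the dropper bottle is shoved or knocked over (distance of dropper_bottle from where it was at the start of the episode above 0.04 m or angle between dropper_bottle's own z axis and vertical above 0.4 rad).
It fails at once if the capped bottle is shoved or knocked over (distance of capped_bottle from where it was at the start of the episode above 0.04 m or angle between capped_bottle's own z axis and vertical above 0.4 rad).
It fails at once if the pump bottle is shoved or knocked over (distance of pump_bottle from where it was at the start of the episode above 0.04 m or angle between pump_bottle's own z axis and vertical above 0.4 rad).
It also fails if it takes over 72 s, if anything falls off the work surface, if the arm or the gripper's body presses on something with over 40 N, if the wrist force passes 120 N, or if a joint passes its speed limit or range.

ROBOT

A 6-joint arm with a two-finger parallel gripper is mounted at the origin on a cart in front of the work surface, level with it; the furniture and walls round the work are solid. World frame = base frame: x ahead of the robot, y to its left, z up, the work surface at z = 0. Lengths are in mm, angles in rad, forces in N, time in s.
With the tool pointing down it reaches from about 350 to 875 mm from the base axis. Payload 4.2 kg.
Tool frame: the origin (TCP) lies midway between the tips of the shut fingers; the grasp point (between the pads) lies 19 mm behind it (tcp_to_grasp is the distance from the TCP to the grasp point, in mm); z points along the fingers, y is the line along which they close (so a half turn about z gives the same grasp; the last joint's range is limited). The gripper opens to 85 mm and grips with 20 to 120 N. Pads are 22 mm wide; open, the fingers measure 114 mm over their backs; the gripper's body (76 mm by 85 mm) begins 54 mm behind the grasp point. The pads swing forward as they close: fully open they stand 13 mm farther back than shut.
Start: joints at [1.369, 0.385, 0.008, 0, -1.194, -0.259], TCP at [277.882, 559.804, 231.312] pointing down, gripper open.
Joint ranges: [-3.14, 3.14], [-1.21, 2.06], [-1.07, 1.41], [-3.16, 2.05], [-2.99, -0.16], [-3.1, 3.1]. Speed limits (rad/s): [2.79, 2.79, 3.14, 3.14, 3.14, 3.14].

INTERFACE

Orientations are given as a unit quaternion [x, y, z, w].
In Python, from bench import read_state, get_image, job_done, tcp_to_grasp gives the robot as it stands.
- The arm moves only by the tool jog_arm, never from a script. Its argument "plan" is a list of rows, each a list of 3 entries, a list of its own where there are three numbers: the finger opening in mm, from 0 to 85.4, then the shift along the tool's x, y, z as a fraction of full scale, then the turn, a rotation vector about the tool's x, y, z as a fraction of full scale. A call has 1 to 10 rows; each row is the pose to reach, as a shift and turn from the pose commanded when the call began, along the tool's axes at that moment; what a row does not reach only later rows make up. Full scale, the value 1, is 0.1 m for a shift and 60 degrees for a turn. A row lasts 1/8 s, in which the tool goes at most 62.5 mm and 10.7 degrees, less where a joint would pass 70% of its speed; a pose out of reach is approached as far as the arm can. A call with a number of a shift or a turn outside -1 to 1 is refused whole. A call with a gripper value outside its range is refused whole. The fingers move at their own pace and stop on an object; the grip force is fixed at half the most. Time passes only in rows, so rows that repeat a pose let the fingers close. It gives the time, the measured TCP pose, the force, the opening and the grip force at its end, in the units of the state.
- read_state(): the state, without advancing time (a new reading comes with each control period).
- get_image(name): name is "side" or "top" or "wrist"; returns a dict with "img" (480x640x3 uint8, red, green, blue), "range_z" (480x640 float32, mm along the optical axis (not along the pixel's ray), 0 where there is no reading), "intrinsics" (3x3 intrinsics, pixels), "extrinsics" (4x4, takes a point from camera to world coordinates); the wrist camera has in their place "tool_from_camera" (4x4, takes a point from camera to tool coordinates, whose origin is the TCP and whose axes are the flange's). Camera axes: x right, y down, z forward; pixel columns grow to the right and rows downward; lengths in mm; the calibration is good to about 2 mm. A picture is of the moment at which its call begins: read the wrist's pose just before it.
- job_done(): hands the job in; it is judged then, once.
The state is a dict: "clock": time; "joints": joint angles; "joint_vel": joint speeds; "joint_efforts": joint torques, N m; "position": TCP position; "ee_rot": TCP orientation; "contact_force": force on the tool from outside, world axes, zero at the start; "wrist_torque": the same for the moment, N m; "gripper_width": finger opening in mm; "grasp_force": force on a finger pad.
Only numpy, scipy, OpenCV 4.12 (cv2) and the standard library are available. Lean on these libraries where they do the work, as an engineer would, in place of code of your own. Each camera call takes 0.05 s, during which the arm holds its last target. There are 200 camera calls.

## Working session

There is one attempt and no reset: what is moved stays moved. The work goes in short steps, Python scripts to look and compute and a tool call to move; the robot and the scene stay as the last step left them, time stands still between calls to the robot, and variables do not carry over. Pictures are saved under pics/ and viewed, at most 10 in all, crops included, and the job is handed in when it is done.

Besides the shell and the picture viewer there is one more tool, called by a JSON object that holds its "fn" and its "kwargs", one argument or row to a line. jog_arm: Moves the arm, as the interface text tells. Its arguments: {"type":"object","properties":{"plan":{"type":"array"}},"required":["plan"]}

```bash
ls; mkdir -p pics
cat > h.py <<'E'
import numpy as np, cv2
from bench import *
from scipy.spatial.transform import Rotation as R
def cloud(d,T=None):
    T=d["extrinsics"] if T is None else T
    T=np.array(T);K=np.array(d["intrinsics"]);z=d["range_z"].astype(float)
    v,u=np.mgrid[:z.shape[0],:z.shape[1]]
    P=np.stack([(u-K[0,2])/K[0,0]*z,(v-K[1,2])/K[1,1]*z,z],-1)@T[:3,:3].T+T[:3,3]
    P[z<=0]=np.nan
    return P
def tool():
    s=read_state();T=np.eye(4);T[:3,:3]=R.from_quat(s["ee_rot"]).as_matrix();T[:3,3]=s["position"];return T
def delta(p,Rm):
    T=tool();print("shift",np.round(T[:3,:3].T@(np.array(p)-T[:3,3])/100,3),"turn",np.round(R.from_matrix(T[:3,:3].T@Rm).as_rotvec(degrees=True)/60,3))
E
python3 - <<'E'
from h import *
print(read_state(),tcp_to_grasp)
for n in("top","side"):
    d=get_image(n);cv2.imwrite(f"pics/{n}0.png",d["img"][...,::-1]);np.save(f"{n}.npy",cloud(d));print(d["extrinsics"])
E
```

```text
pics
{'clock': 0.0, 'joints': array([ 1.36859602e+00,  3.85554773e-01,  6.57466893e-03, -5.15013113e-04,
       -1.19395943e+00, -2.58614761e-01]), 'joint_vel': array([ 8.91665794e-04, -2.40957164e-07, -6.00485681e-04, -2.04709926e-04,
        3.99075930e-04, -1.02385876e-03]), 'joint_efforts': array([ 8.98837834e-05, -3.92293131e+01,  1.88407570e+01,  4.18629974e+00,
       -4.60485695e-03, -1.95956915e-06]), 'position': array([277.63199905, 559.28413989, 230.20024685]), 'ee_rot': array([ 9.73551115e-01, -2.28466673e-01, -2.09018301e-04,  1.07792783e-03]), 'contact_force': array([-0.1586615 ,  0.32547486, -0.25935379]), 'wrist_torque': array([-0.02276151, -0.04501864,  0.04194137]), 'grasp_force': 0.0, 'gripper_width': 85.50646849089185} 18.700000000000003
[[-2.27457031e-02 -9.96029313e-01  8.60711417e-02  4.40622487e+02]
 [-9.99737454e-01  2.28994396e-02  7.99127604e-04  1.95346408e-01]
 [-2.76693543e-03 -8.60303673e-02 -9.96288673e-01  1.27905763e+03]
 [ 0.00000000e+00  0.00000000e+00  0.00000000e+00  1.00000000e+00]]
[[ 8.65261207e-01 -3.26225111e-01  3.80657616e-01  7.14087477e+01]
 [-5.00910068e-01 -5.31841280e-01  6.82813266e-01 -8.33468648e+02]
 [-2.03013998e-02 -7.81487063e-01 -6.23591070e-01  9.01477921e+02]
 [ 0.00000000e+00  0.00000000e+00  0.00000000e+00  1.00000000e+00]]
```

View pics/top0.png

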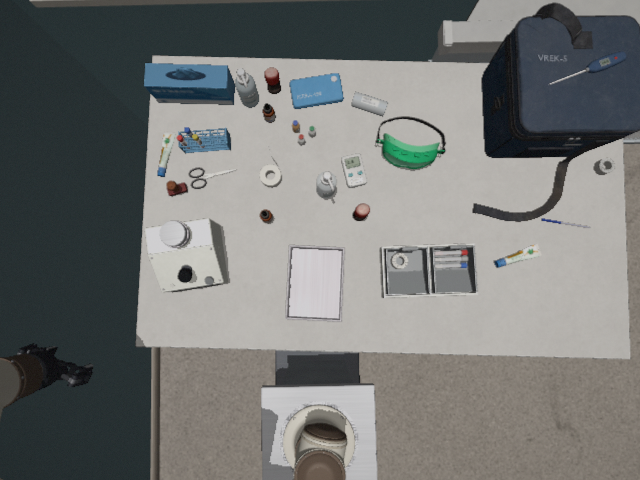

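View pics/side0.png

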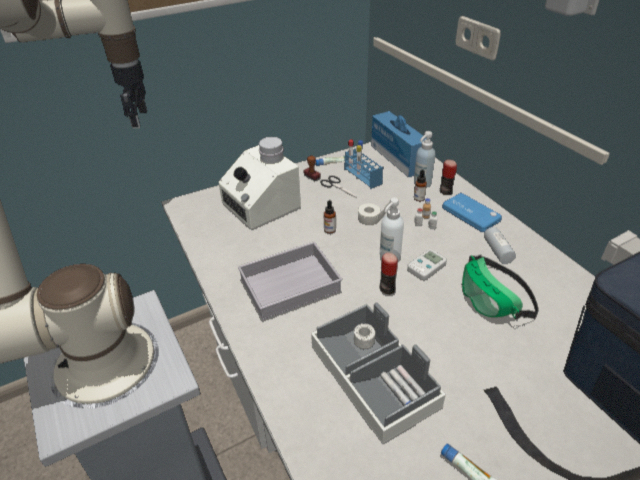

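The top view shows the knob at (185,273), the tray at (315,283), and the organiser at (430,270), with the tubes in its right bay at (452,258). The bystander bottles are at (266,216), (326,184) and (361,212). The side view agrees. Next I'll measure these.

Run:
```python
from h import *
import cv2
t=np.load("top.npy");s=np.load("side.npy")
im=cv2.imread("pics/top0.png")
def f(P,u0,u1,v0,v1,z0,z1):
    Q=P[v0:v1,u0:u1].reshape(-1,3);Q=Q[~np.isnan(Q[:,0])];return Q[(Q[:,2]>z0)&(Q[:,2]<z1)]
def rect(n,Q):
    r=cv2.minAreaRect(Q[:,:2].astype(np.float32));print(n,len(Q),np.round(r[0],1),np.round(r[1],1),round(r[2],1),np.round(Q[:,2].max(),1))
print("table z",np.nanmedian(t[320:335,350:600,2]),np.nanmedian(s[250:300,270:380,2]))
rect("tray",f(t,280,350,240,325,30,50))
rect("tray side",f(s,230,350,240,320,25,50))
rect("org",f(t,370,485,235,305,30,50)); rect("org side",f(s,300,450,300,440,33,47))
rect("bins",f(t,370,485,235,305,52,62)) 
for n,a in(("tabL",(375,430,230,260)),("tabR",(432,485,230,260))):
    Q=f(t,*a,80,110); 
    if len(Q):rect(n,Q)
for n,a in(("tabL s",(365,392,300,340)),("tabR s",(405,440,340,390))):
    rect(n,f(s,*a,75,108))
for n,a in(("drop",(258,275,207,225)),("pump",(312,342,168,205)),("cap",(352,372,200,222))):rect(n,f(t,*a,30,190))
rect("extr",f(t,140,235,215,295,20,145))
# face plane from top & side
for P,a,k in((t,(150,225,247,292),0),(s,(215,275,155,220),1)):
    Q=f(P,*a,75,136)
    best=None;rng=np.random.default_rng(0)
    for _ in range(2000):
        p=Q[rng.choice(len(Q),3,False)];n=np.cross(p[1]-p[0],p[2]-p[0]);l=np.linalg.norm(n)
        if l<100:continue
        n/=l;n*=np.sign(n[2])
        if not .7<n[2]<.9:continue
        m=abs((Q-p[0])@n)<2
        if best is None or m.sum()>best[0]:best=(m.sum(),n,p[0],m)
    if best is None: print("none");continue
    c=Q[best[3]].mean(0);n=np.linalg.svd(Q[best[3]]-c)[2][2];n*=np.sign(n[2])
    print("face",best[0],len(Q),n,np.degrees(np.arccos(n[2])),np.degrees(np.arctan2(-n[1],-n[0])))
    h=(Q-c)@n;K=Q[(h>34)&(h<46)];
    if len(K):print("knob",len(K),K.mean(0),((K-c)@n).mean(),np.ptp(K,0))
```

```text
table z -0.4373816401705426 3.7020029727497104
tray 602 [439.9   1.8] [156. 206.] 85.9 48.9
tray side 1410 [434.8 -57.7] [275.4 207.2] 85.8 49.9
org 1277 [ 467.5 -315.7] [143.2 261.3] 0.7 49.9
org side 2120 [ 465.9 -318.1] [144.8 262.5] 0.7 47.0
bins 256 [ 468.1 -316.2] [125.8 245.6] 0.7 62.0
tabL 77 [ 525.6 -250.5] [42.2 11. ] 89.7 108.1
tabR 74 [ 525.6 -377.9] [42.2  9.7] 87.9 108.3
tabL s 224 [ 523.7 -253.2] [11.9 46. ] 2.1 107.8
tabR s 276 [ 524.7 -381.5] [11.8 44.9] 1.6 107.9
drop 129 [629.2 134.5] [31.3 31.6] 50.4 107.0
pump 431 [707.2 -34.5] [54.2 54.1] 70.0 180.0
cap 196 [ 631.7 -130.2] [32.3 38.6] 16.4 110.7
extr 4183 [518.5 344.1] [172.8 172.1] 7.5 144.9
face 1398 2246 [-0.5605773  -0.08047897  0.82418216] 34.49433806994957 8.169813617348062
knob 47 [456.34458244 334.41548802 131.55603818] 38.054360640395686 [20.37548072 33.85582048 11.09196515]
face 884 1714 [-0.56233101 -0.07648891  0.82336704] 34.57671796082782 7.745900380975055
knob 43 [455.64709688 329.99704912 132.31863766] 37.78073553272887 [15.95890879 36.44825578  9.76957772]
```

```bash
cat >> h.py <<'E'
def frame(z,y):
    z=np.array(z,float);z/=np.linalg.norm(z);y=np.array(y,float);y-=z*(y@z);y/=np.linalg.norm(y);return np.stack([np.cross(y,z),y,z],1)
yaw=np.radians(7.8);a35=np.radians(35)
N=np.array([-np.sin(a35)*np.cos(yaw),-np.sin(a35)*np.sin(yaw),np.cos(a35)])
RK=frame(-N,[np.sin(yaw),-np.cos(yaw),0])
KT=np.array([459.,335,136.5])
E
python3 - <<'E'
from h import *
delta(KT+90*N,RK)
E
```

```text
shift [2.195 1.493 0.204] turn [ 0.176  0.566 -0.552]
```

{"fn": "jog_arm", "kwargs": {
  "plan": [
    [65,[0.2,0.14,0.0],[0.03,0.1,-0.1]],
    [65,[0.4,0.28,0.0],[0.06,0.2,-0.2]],
    [65,[0.6,0.42,0],[0.1,0.32,-0.31]],
    [65,[0.8,0.55,0],[0.14,0.44,-0.43]],
    [65,[1,0.68,0],[0.176,0.566,-0.552]],
    [65,[1,0.68,0],[0.176,0.566,-0.552]]
  ]
}}

```text
clock: 0.85
position: [336.8, 449.5, 228.4]
ee_rot: [0.952, 0.066, 0.3, -0.018]
contact_force: [0.0, -0.1, 1.0]
gripper_width: 64.8
grasp_force: 0.0
```

Run:
```python
from h import *
delta(KT+90*N,RK)
```

```text
shift [0.333 1.299 0.464] turn [0.004 0.001 0.004]
```

{"fn": "jog_arm", "kwargs": {
  "plan": [
    [65,[0.1,0.5,0.15],[0,0,0]],
    [65,[0.25,1,0.3],[0,0,0]]
  ]
}}

```text
clock: 1.1
position: [388.8, 361.2, 221.6]
ee_rot: [0.951, 0.065, 0.3, -0.022]
contact_force: [2.7, -0.5, 0.3]
gripper_width: 65.2
grasp_force: 0.0
```

{"fn": "jog_arm", "kwargs": {
  "plan": [
    [65,[0.08,0.3,0.16],[0,0,0]],
    [65,[0.08,0.3,0.16],[0,0,0]]
  ]
}}

```text
clock: 1.35
position: [409.8, 331.0, 212.7]
ee_rot: [0.952, 0.062, 0.3, -0.021]
contact_force: [-1.3, -0.9, -0.7]
gripper_width: 65.2
grasp_force: 0.0
```

Run:
```python
from h import *
delta(KT+90*N,RK)
T=tool();d=get_image("wrist");cv2.imwrite("pics/w1.png",d["img"][...,::-1])
P=cloud(d,T@d["tool_from_camera"])
Q=(P-KT)@RK; Q[...,2]*=-1   # extractor x/y-ish tool axes, height above knob top
h=Q[...,2];m=(abs(h)<2.5)&(np.hypot(Q[...,0],Q[...,1])<40)
print("knob",m.sum(),np.round(np.nanmedian(Q[m],0),1),np.ptp(Q[m],0))
r=cv2.minEnclosingCircle(Q[m][:,:2].astype(np.float32));print(r)
f=(abs(h+40)<6)&(np.abs(Q[...,0])<50)&(np.abs(Q[...,1])<70);print("face",f.sum());X=Q[f];c=X.mean(0);print(c,np.linalg.svd(X-c,full_matrices=False)[2][2])
print(np.nanpercentile(h,[50,90,99]))
```

```text
shift [-0.033  0.027  0.007] turn [ 0.001 -0.001 -0.006]
knob 2489 [ 0.8  1.2 -0.5] [33.75615141 33.52469217  4.75491125]
((0.3774629831314087, 1.239443063735962), 17.080188751220703)
face 27921
[  4.83658493  -1.50854765 -40.2888942 ] [ 9.69141857e-04 -3.12499124e-04  9.99999482e-01]
[-75.92786108 158.83958439 179.63835787]
```

View pics/w1.png

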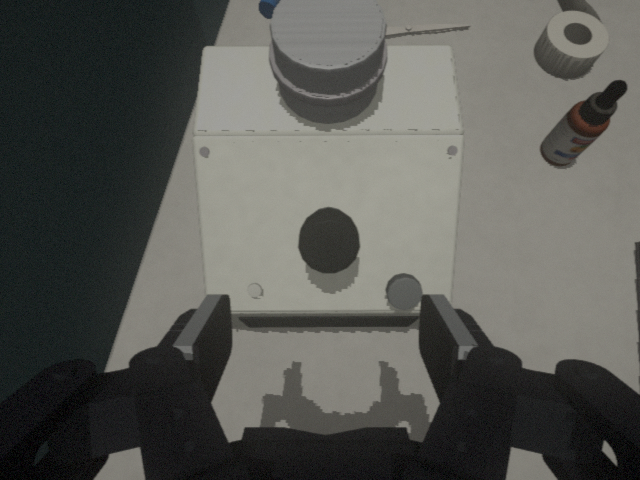

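The wrist view puts the knob at (329,240) and the dial at (403,291). The knob estimate is good to about 1 mm, so I'm descending along its axis.

{"fn": "jog_arm", "kwargs": {
  "plan": [
    [65,[-0.028,0.039,0.3],[0,0,0]],
    [65,[-0.028,0.039,0.6],[0,0,0]],
    [65,[-0.028,0.039,0.85],[0,0,0]],
    [65,[-0.028,0.039,1.0],[0,0,0]]
  ]
}}

```text
clock: 1.9
position: [464.7, 339.1, 130.3]
ee_rot: [0.952, 0.064, 0.3, -0.02]
contact_force: [-8.5, 9.7, 2.2]
gripper_width: 64.9
grasp_force: 0.0
```

Run:
```python
from h import *
delta(KT+0.5*RK[:,0]+1.2*RK[:,1]-30*N,RK);print(read_state()["contact_force"])
```

```text
shift [-0.01   0.044  0.213] turn [ 0.001  0.001 -0.002]
[-8.54742417  9.65487979  2.18186419]
```

{"fn": "jog_arm", "kwargs": {
  "plan": [
    [65,[-0.01,0.03,0.1],[0,0,0]],
    [65,[-0.01,0.03,0.2],[0,0,0]],
    [65,[-0.01,0.03,0.2],[0,0,0]]
  ]
}}

```text
clock: 2.28
position: [472.9, 341.5, 121.1]
ee_rot: [0.953, 0.064, 0.296, -0.015]
contact_force: [0.1, -0.6, -0.8]
gripper_width: 64.6
grasp_force: 0.0
```

Run:
```python
from h import *
delta(KT+0.5*RK[:,0]+1.2*RK[:,1]-30*N,RK);print(read_state()["contact_force"])
```

```text
shift [-0.026  0.057  0.091] turn [0.01  0.009 0.001]
[ 0.10673428 -0.58488836 -0.79586869]
```

{"fn": "jog_arm", "kwargs": {
  "plan": [
    [65,[0,0,0],[0,0,0]],
    [65,[0,0,0],[0,0,0]]
  ]
}}

```text
clock: 2.52
position: [472.6, 340.5, 121.4]
ee_rot: [0.953, 0.063, 0.296, -0.015]
contact_force: [-0.7, 0.0, 0.2]
gripper_width: 65.2
grasp_force: 0.0
```

Run:
```python
from h import *
delta(KT+0.5*RK[:,0]+1.2*RK[:,1]-30*N,RK);print(read_state()["contact_force"],read_state()["joints"])
```

```text
shift [-0.024  0.047  0.095] turn [ 0.01   0.009 -0.   ]
[-0.67006137  0.03471619  0.2491044 ] [ 0.64246997  0.26560452 -0.92438143  2.05198558 -0.32617724 -0.93392201]
```

Joint 4 is at its range limit. Tilting the tool steeper about its y axis keeps the pads parallel to the knob's axis and backs joint 4 off.

```bash
cat >> h.py <<'E'
a2=np.radians(25)
ZT=np.array([np.sin(a2)*np.cos(yaw),np.sin(a2)*np.sin(yaw),-np.cos(a2)])
RT=frame(ZT,[np.sin(yaw),-np.cos(yaw),0])
KC=KT+0.5*RK[:,0]+1.2*RK[:,1]
def knobtcp(depth,out=0): return KC+(out-depth)*N+tcp_to_grasp*ZT
E
python3 - <<'E'
from h import *
print(knobtcp(11));delta(knobtcp(11),RT);delta(knobtcp(-5),RT)
E
```

```text
[473.64945305 335.79551918 110.82816011]
shift [-0.056  0.047  0.09 ] turn [ 0.01  -0.158 -0.001]
shift [-0.058  0.048 -0.07 ] turn [ 0.01  -0.158 -0.001]
```

{"fn": "jog_arm", "kwargs": {
  "plan": [
    [65,[-0.056,0.045,-0.05],[0.005,-0.158,0]],
    [65,[-0.056,0.045,-0.05],[0.005,-0.158,0]],
    [65,[-0.056,0.045,-0.05],[0.005,-0.158,0]]
  ]
}}

```text
clock: 2.9
position: [469.6, 335.3, 124.2]
ee_rot: [0.973, 0.064, 0.222, -0.011]
contact_force: [1.7, -0.1, 1.1]
gripper_width: 64.8
grasp_force: 0.0
```

Run:
```python
from h import *
delta(knobtcp(11),RT);print(read_state()["contact_force"],read_state()["joints"])
```

```text
shift [-0.021 -0.001  0.138] turn [ 0.009 -0.012 -0.003]
[ 1.69904663 -0.05552189  1.05954405] [ 0.872346    0.26108065 -0.85784625  1.21809153 -0.32351955 -0.31973862]
```

j4 is now 1.22, well clear of the limit. Descending and gripping.

{"fn": "jog_arm", "kwargs": {
  "plan": [
    [65,[-0.02,0,0.07],[0,0,0]],
    [65,[-0.02,0,0.138],[0,0,0]],
    [65,[-0.02,0,0.138],[0,0,0]]
  ]
}}

```text
clock: 3.28
position: [473.7, 335.1, 110.1]
ee_rot: [0.973, 0.064, 0.223, -0.01]
contact_force: [-0.5, 0.4, 0.8]
gripper_width: 65.0
grasp_force: 0.0
```

Run:
```python
from h import *
delta(knobtcp(11),RT);print(read_state()["contact_force"],read_state()["joints"])
```

```text
shift [ 0.003 -0.007 -0.007] turn [ 0.011 -0.012 -0.003]
[-0.51014976  0.35196583  0.78851832] [ 0.81357682  0.28454953 -0.87699471  1.37948444 -0.29043142 -0.43224884]
```

{"fn": "jog_arm", "kwargs": {
  "plan": [
    [30,[0,0,0],[0,0,0]],
    [30,[0,0,0],[0,0,0]],
    [30,[0,0,0],[0,0,0]],
    [30,[0,0,0],[0,0,0]]
  ]
}}

```text
clock: 3.78
position: [473.4, 337.2, 111.3]
ee_rot: [0.973, 0.065, 0.223, -0.012]
contact_force: [-4.4, 1.6, 4.9]
gripper_width: 33.9
grasp_force: 59.5
```

{"fn": "jog_arm", "kwargs": {
  "plan": [
    [30,[-0.009,0,-0.05],[0,0,0]],
    [30,[-0.018,0,-0.1],[0,0,0]],
    [30,[-0.026,0,-0.15],[0,0,0]],
    [30,[-0.033,0,-0.19],[0,0,0]],
    [30,[-0.034,0,-0.195],[0,0,0]],
    [30,[-0.034,0,-0.195],[0,0,0]],
    [30,[-0.034,0,-0.195],[0,0,0]]
  ]
}}

```text
clock: 4.65
position: [463.0, 335.8, 126.2]
ee_rot: [0.973, 0.064, 0.223, -0.011]
contact_force: [7.0, 5.5, -7.5]
gripper_width: 33.8
grasp_force: 66.3
```

{"fn": "jog_arm", "kwargs": {
  "plan": [
    [65,[0,0,0],[0,0,0]],
    [65,[0,0,0],[0,0,0]],
    [65,[0,0,0],[0,0,0]],
    [65,[-0.08,0,-0.4],[0,0,0]],
    [65,[-0.16,0,-0.9],[0,0,0]],
    [65,[-0.16,0,-0.9],[0,0,0]]
  ]
}}

```text
clock: 5.4
position: [408.2, 330.4, 204.1]
ee_rot: [0.972, 0.064, 0.224, -0.014]
contact_force: [0.1, -0.1, -0.6]
gripper_width: 64.8
grasp_force: 0.0
```

Run:
```python
from h import *
T=tool();d=get_image("wrist")
P=cloud(d,T@d["tool_from_camera"])
Q=(P-KC)@RK;h=-Q[...,2];m=(np.hypot(Q[...,0],Q[...,1])<12)
print("height of knob over pushed-in",np.nanpercentile(h[m],[10,50,90]),read_state()["joints"])
f=frame([0,0,-1],[0,-1,0])
print(T[:3,3])
delta([420,250,230],f)
```

```text
height of knob over pushed-in [-36.90163592  17.55292782  18.41378938] [ 1.12623635  0.08677288 -0.78537753  0.74546471 -0.57478342 -0.03350779]
[408.16165799 330.35274169 204.09936469]
shift [ 0.129  0.802 -0.241] turn [-0.024 -0.431  0.124]
```

Knob is 18 mm out, so the fan is on. Now I'll fit a rough kinematic model from the logged states to check whether the pour is reachable, and compute the reorientation.

```bash
cat >> h.py <<'E'
RB=frame([0,0,-1],[-1,0,0])   # tool x=-Y, y=-X
E
python3 - <<'E'
from h import *
from scipy.optimize import least_squares
D=[([.3855,.0066],[277.6,559.3,230.2],[.97355,-.22847,0,.0011]),
([.2656,-.9244],[472.6,340.5,121.4],[.953,.063,.296,-.015]),
([.2611,-.8578],[469.6,335.3,124.2],[.973,.064,.222,-.011]),
([.2845,-.8770],[473.7,335.1,110.1],[.973,.064,.223,-.010]),
([.0868,-.7854],[408.2,330.4,204.1],[.972,.064,.224,-.014])]
def fk(p,j2,j3):
    a,L1,L2,e,h,d=p;f=j2-j3
    return a+L1*np.sin(j2)+L2*np.cos(f)+e*np.sin(f), h+L1*np.cos(j2)-L2*np.sin(f)+e*np.cos(f)
def res(p):
    o=[]
    for (j2,j3),t,q in D:
        w=np.array(t)-p[5]*R.from_quat(q).as_matrix()[:,2];r,z=fk(p,j2,j3);o+=[np.hypot(*w[:2])-r,w[2]-z]
    return np.r_[o,(p-p0)*.01]
p0=np.array([0,400,400,0,250,230.]);s=least_squares(res,p0);print(s.x.round(),np.round(s.fun[:10],1))
p=s.x
print("pour reach: tilt, tabx, wrist j2,j3, phi, j5")
for tabx in (480,520,560):
  for th in (45,50,55,60):
    t=np.radians(th);zt=np.array([np.sin(t),-np.cos(t)])
    Rm=np.array([[np.cos(t),-np.sin(t)],[np.sin(t),np.cos(t)]])
    lip=Rm@[-121,-74];tab=np.array([tabx,75-lip[1]])
    g=tab-Rm@[0,15]; w=g+zt*(18.7-p[5])
    q=least_squares(lambda x:np.array(fk(p,*x))-w,[.2,-.2])
    j2,j3=q.x;f=j2-j3;print(th,tabx,(tab+lip).round(),tab.round(),w.round(),q.x.round(2),"phi",round(np.degrees(f)),"j5",round(f-(np.pi/2-t),2),round(q.cost,2))
delta([420,250,230],RB)
E
```

```text
[219. 495. 203.  85. -50. 174.] [-0.2 -7.6 -4.2 -5.2  0.7 -1.  -1.1 -5.2  4.8 19. ]
pour reach: tilt, tabx, wrist j2,j3, phi, j5
45 480 [447.  75.] [480. 213.] [381. 312.] [-0.03 -1.07] phi 60 j5 0.25 0.0
50 480 [459.  75.] [480. 215.] [373. 305.] [-0.03 -1.11] phi 62 j5 0.38 0.0
55 480 [471.  75.] [480. 217.] [365. 297.] [-0.04 -1.16] phi 65 j5 0.52 0.0
60 480 [484.  75.] [480. 217.] [359. 287.] [-0.03 -1.22] phi 68 j5 0.67 0.0
45 520 [487.  75.] [520. 213.] [421. 312.] [ 0.05 -0.99] phi 59 j5 0.25 0.0
50 520 [499.  75.] [520. 215.] [413. 305.] [ 0.05 -1.03] phi 62 j5 0.38 0.0
55 520 [511.  75.] [520. 217.] [405. 297.] [ 0.05 -1.08] phi 65 j5 0.52 0.0
60 520 [524.  75.] [520. 217.] [399. 287.] [ 0.05 -1.14] phi 68 j5 0.66 0.0
45 560 [527.  75.] [560. 213.] [461. 312.] [ 0.13 -0.89] phi 58 j5 0.23 0.0
50 560 [539.  75.] [560. 215.] [453. 305.] [ 0.12 -0.94] phi 61 j5 0.36 0.0
55 560 [551.  75.] [560. 217.] [445. 297.] [ 0.12 -0.99] phi 63 j5 0.5 0.0
60 560 [564.  75.] [560. 217.] [439. 287.] [ 0.13 -1.04] phi 67 j5 0.64 0.0
shift [ 0.129  0.802 -0.241] turn [-0.363 -0.325  1.596]
```

```bash
cat > kin.py <<'E'
from h import *
from scipy.optimize import least_squares
D=[([1.3686,.38555,.00657,-.0005,-1.19396,-.2586],[277.6,559.3,230.2],[.97355,-.22847,-.0002,.0011]),
([.64247,.26560,-.92438,2.05199,-.32618,-.93392],[472.6,340.5,121.4],[.953,.063,.296,-.015]),
([.87235,.26108,-.85785,1.21809,-.32352,-.31974],[469.6,335.3,124.2],[.973,.064,.222,-.011]),
([.81358,.28455,-.87699,1.37948,-.29043,-.43225],[473.7,335.1,110.1],[.973,.064,.223,-.010]),
([1.12624,.08677,-.78538,.74546,-.57478,-.03351],[408.2,330.4,204.1],[.972,.064,.224,-.014])]
E
cat > t.py <<'E'
from kin import *
for s3 in(-1,1):
  for s4 in (1,-1):
    for s5 in(1,-1):
      o=[]
      for j,t,q in D:
        M=R.from_euler("z",j[0])*R.from_euler("y",j[1]+s3*j[2])*R.from_euler("x",s4*j[3])*R.from_euler("y",s5*j[4])
        o.append(np.round(M.apply([1,0,0])-R.from_quat(q).apply([0,0,1]),2).tolist())
      print(s3,s4,s5,o)
E
python3 t.py
```

```text
-1 1 1 [[0.14, 0.67, 1.73], [-0.22, -0.16, -0.11], [0.13, 0.15, 0.1], [0.07, 0.07, 0.04], [0.26, 0.55, 0.51]]
-1 1 -1 [[0.0, -0.0, -0.0], [-0.34, 0.45, 0.0], [-0.46, 0.38, 0.0], [-0.41, 0.39, -0.0], [-0.67, 0.31, -0.0]]
-1 -1 1 [[0.14, 0.67, 1.73], [-0.56, 0.29, -0.11], [-0.33, 0.53, 0.1], [-0.34, 0.46, 0.04], [-0.4, 0.87, 0.51]]
-1 -1 -1 [[0.0, 0.0, -0.0], [0.0, 0.0, 0.0], [0.0, -0.0, 0.0], [-0.0, -0.0, -0.0], [-0.0, -0.0, -0.0]]
1 1 1 [[0.14, 0.68, 1.72], [0.28, 0.21, 1.29], [0.26, 0.31, 1.52], [0.3, 0.31, 1.48], [0.06, 0.13, 1.74]]
1 1 -1 [[-0.0, -0.01, 0.0], [-0.21, 0.56, 1.52], [-0.12, 0.79, 1.34], [-0.07, 0.74, 1.39], [-0.38, 0.91, 1.13]]
1 -1 1 [[0.14, 0.68, 1.72], [-0.06, 0.66, 1.29], [-0.19, 0.7, 1.52], [-0.11, 0.7, 1.48], [-0.6, 0.45, 1.74]]
1 -1 -1 [[-0.0, -0.01, 0.0], [0.13, 0.1, 1.52], [0.34, 0.41, 1.34], [0.34, 0.36, 1.39], [0.29, 0.6, 1.13]]
```

```bash
cat >> kin.py <<'E'
C0=None
def fk(p,j):
    a,L1,L2,e,h,d,o=p
    A=R.from_euler("z",j[0]);B=A*R.from_euler("y",j[1]);F=A*R.from_euler("y",j[1]-j[2]);W=F*R.from_euler("x",-j[3])*R.from_euler("y",-j[4])
    return A.apply([a,0,h])+B.apply([0,0,L1])+F.apply([L2,0,e])+W.apply([d,0,o]),W
p0=np.array([0,400,400,0,250,230.,0])
def fit():
    return least_squares(lambda p:np.r_[np.concatenate([fk(p,j)[0]-t for j,t,q in D]),(p-p0)*.02],p0)
S=fit();P=S.x
# tool roll: W*Rx(-j6)*C ; C from the first sample
j,t,q=D[0]
def ori(j,s=-1): return fk(P,j)[1]*R.from_euler("x",s*j[5])
C=ori(D[0][0]).inv()*R.from_quat(D[0][2])
E
python3 - <<'E'
from kin import *
print(P.round(1),S.fun[:15].round(1))
for s in(1,-1):
    Cs=ori(D[0][0],s).inv()*R.from_quat(D[0][2]);print(s,[round(np.degrees(((ori(j,s)*Cs).inv()*R.from_quat(q)).magnitude()),1) for j,t,q in D])
E
```

```text
[-140.1  779.1  302.7   62.7  351.   794.3  147.8] [-156.8   31.8   -5.6   53.9  -73.3    1.   -26.1   28.8   -2.1  -26.9
   14.9   -7.5  -14.4   10.8   14.2]
1 [np.float64(0.0), np.float64(77.4), np.float64(7.0), np.float64(19.9), np.float64(25.7)]
-1 [np.float64(0.0), np.float64(0.0), np.float64(0.1), np.float64(0.0), np.float64(0.2)]
```

```bash
sed -i 's/a,L1,L2,e,h,d,o=p/a,L1,L2,e,h,d,o,b=p/; s/A.apply(\[a,0,h\])/A.apply([a,b,h])/; s/230.,0\])/230.,0,-160])/' kin.py
python3 - <<'E'
from kin import *
print(P.round(1),S.fun[:15].round(1))
E
```

```text
[ -11.4  766.5  120.9  153.  -152.6  434.1  156.6 -125.4] [ -34.1    4.7   -9.6   33.4 -108.3  -19.7   -7.1   35.7    8.2   -2.4
   17.6    2.1  -24.4   18.7   19.1]
```

```bash
python3 - <<'E'
s=open("kin.py").read()
s=s.replace("a,L1,L2,e,h,d,o,b=p","a,L1,L2,e,h,d,b,y4,z4=p").replace("W=F*R.from_euler(\"x\",-j[3])*","G=F*R.from_euler(\"x\",-j[3]);W=G*").replace("W.apply([d,0,o])","G.apply([0,y4,z4])+W.apply([d,0,0])")
s=s.replace("230.,0,-160])","230.,0,-160,0])")
open("kin.py","w").write(s)
E
python3 - <<'E'
from kin import *
print(P.round(1),S.fun[:15].round(1),[ (np.arctan2(t[1],t[0])-j[0]).round(3) for j,t,q in D])
E
```

```text
[ 2.000e+00  5.601e+02  4.214e+02  2.000e-01  1.639e+02  2.962e+02
 -2.000e-01 -1.596e+02 -1.000e-01] [ 0.  -0.1  0.6 -0.1 -0.   0.3 -0.1  0.2  0.3 -0.1  0.2  0.4  0.3 -0.1
 -1.6] [np.float64(-0.259), np.float64(-0.018), np.float64(-0.252), np.float64(-0.198), np.float64(-0.446)]
```

```bash
cat >> kin.py <<'E'
LO=np.array([-3.14,-1.21,-1.07,-3.16,-2.99,-3.1]);HI=np.array([3.14,2.06,1.41,2.05,-.16,3.1])
def ik(pos,rot,j0):
    f=lambda j:np.r_[(fk(P,j)[0]-pos)/100,((ori(j)*C).inv()*rot).as_rotvec(),]
    s=least_squares(lambda j:np.r_[f(j)],np.clip(j0,LO+.001,HI-.001),bounds=(LO,HI));return s.x,s.cost
def bintcp(lip,psi,th,g=15):
    Rb=R.from_euler("z",psi,degrees=True)*R.from_euler("y",-th,degrees=True)
    return np.array(lip)-Rb.apply([-121,0,-74])+Rb.apply([0,0,-(g+18.7)]),Rb*R.from_matrix(RB)
def lip_of(origin,psi): return np.array(origin)+R.from_euler("z",psi,degrees=True).apply([-63,0,26])
E
cat > t.py <<'E'
from kin import *
pick=lip_of([468,-380.5,4],.7);j0=ik(*bintcp(pick,.7,0),[-.3,.5,-.3,0,-1.2,.3])
print("pick",bintcp(pick,.7,0)[0].round(),j0[0].round(2),j0[1])
for psi in(0,30,60,90,-60):
    j=j0[0];m=[];c=0
    u=R.from_euler("z",psi,degrees=True).apply([-1,0,0]);L=np.array([440,2,0])-25*u
    way=[(pick+[0,0,h],.7,0) for h in(50,100,160)]
    way+=[((1-s)*(pick+[0,0,160])+s*(L+[0,0,150]),.7+s*(psi-.7),0) for s in np.linspace(.1,1,10)]
    way+=[(L+[0,0,150-75*s],psi,55*s) for s in np.linspace(.1,1,10)]
    st=0
    for w in way:
        jn,cc=ik(*bintcp(*w),j);c=max(c,cc);st=max(st,abs(jn-j).max());j=jn;m.append(np.minimum(j-LO,HI-j))
    print(psi,"cost",round(c,5),"margin",np.min(m,0).round(2),"step",round(st,2),"end",j.round(2))
E
python3 t.py
```

```text
pick [ 526. -380.   70.] [-0.38  0.57 -0.12 -0.   -0.88  0.39] 1.7640814087672923e-23
0 cost 0.07359 margin [2.76 1.18 0.02 0.   0.   1.06] step 0.96 end [-0.05 -0.03 -1.05  2.05 -0.16 -2.04]
30 cost 0.0 margin [2.72 1.23 0.51 1.86 0.19 1.4 ] step 0.41 end [-0.16  0.03 -0.53 -1.3  -0.57  1.7 ]
60 cost 0.0 margin [2.59 1.31 0.68 2.02 0.63 1.17] step 0.19 end [-0.24  0.17 -0.39 -1.14 -1.05  1.93]
90 cost 0.0 margin [2.46 1.32 0.63 2.05 0.81 0.98] step 0.14 end [-0.19  0.31 -0.24 -0.95 -1.41  2.12]
-60 cost 0.0 margin [2.62 1.3  0.   0.7  0.58 0.35] step 0.2 end [ 0.52  0.17 -1.07  1.35 -0.99 -2.75]
```

The fitted kinematic model is accurate to about 1 mm. It shows that pouring towards -y, with the bin yawed about 90°, is feasible. Now moving to the tab.

{"fn": "jog_arm", "kwargs": {
  "plan": [
    [50,[0.02,0.3,-0.1],[-0.036,-0.032,0.16]],
    [50,[0.05,0.6,-0.2],[-0.072,-0.065,0.32]],
    [50,[0.1,0.9,-0.24],[-0.108,-0.097,0.48]],
    [50,[0.1,1,-0.24],[-0.145,-0.13,0.64]],
    [50,[0.1,1,-0.24],[-0.18,-0.16,0.8]],
    [50,[0.1,1,-0.24],[-0.18,-0.16,0.8]]
  ]
}}

```text
clock: 6.2
position: [421.4, 228.3, 226.4]
ee_rot: [0.926, -0.356, 0.125, -0.005]
contact_force: [0.3, 0.2, -0.7]
gripper_width: 50.3
grasp_force: 0.0
```

Run:
```python
from kin import *
print(read_state()["joints"].round(2))
delta([440,150,230],RB)
```

```text
[ 0.98  0.06 -0.57  0.31 -0.9  -0.34]
shift [0.659 0.458 0.072] turn [-0.18  -0.167  0.794]
```

{"fn": "jog_arm", "kwargs": {
  "plan": [
    [50,[0.2,0.15,0.02],[-0.036,-0.033,0.16]],
    [50,[0.4,0.3,0.04],[-0.072,-0.066,0.32]],
    [50,[0.66,0.46,0.07],[-0.108,-0.1,0.48]],
    [50,[0.66,0.46,0.07],[-0.145,-0.133,0.64]],
    [50,[0.66,0.46,0.07],[-0.18,-0.167,0.794]],
    [50,[0.66,0.46,0.07],[-0.18,-0.167,0.794]]
  ]
}}

```text
clock: 6.95
position: [439.4, 149.3, 230.1]
ee_rot: [0.708, -0.706, 0.0, -0.0]
contact_force: [-0.2, -0.6, 0.0]
gripper_width: 49.9
grasp_force: 0.0
```

{"fn": "jog_arm", "kwargs": {
  "plan": [
    [50,[0.5,-0.1,0],[0,0,0]],
    [50,[1,-0.2,0],[0,0,0]]
  ]
}}

```text
clock: 7.2
position: [458.7, 49.3, 230.1]
ee_rot: [0.71, -0.704, 0.0, -0.0]
contact_force: [1.0, -0.1, 0.2]
gripper_width: 50.1
grasp_force: 0.0
```

{"fn": "jog_arm", "kwargs": {
  "plan": [
    [50,[0.5,-0.1,0],[0,0,0]],
    [50,[1,-0.2,0],[0,0,0]]
  ]
}}

```text
clock: 7.45
position: [478.7, -51.2, 230.1]
ee_rot: [0.709, -0.705, 0.0, -0.0]
contact_force: [1.2, 0.3, -0.4]
gripper_width: 50.1
grasp_force: 0.0
```

{"fn": "jog_arm", "kwargs": {
  "plan": [
    [50,[0.5,-0.1,0],[0,0,0]],
    [50,[1,-0.2,0],[0,0,0]]
  ]
}}

```text
clock: 7.7
position: [498.7, -151.2, 229.8]
ee_rot: [0.709, -0.705, -0.0, 0.0]
contact_force: [0.8, -0.6, 0.4]
gripper_width: 49.7
grasp_force: 0.0
```

{"fn": "jog_arm", "kwargs": {
  "plan": [
    [50,[0.5,-0.1,0],[0,0,0]],
    [50,[1,-0.2,0],[0,0,0]]
  ]
}}

```text
clock: 7.95
position: [518.8, -251.0, 229.5]
ee_rot: [0.709, -0.705, -0.0, 0.0]
contact_force: [0.7, -0.1, -0.3]
gripper_width: 49.7
grasp_force: 0.0
```

{"fn": "jog_arm", "kwargs": {
  "plan": [
    [40,[0.5,0,0],[0,0,0]],
    [40,[0.8,0,0],[0,0,0]],
    [40,[0.8,0,0],[0,0,0]],
    [40,[0.8,0,0],[0,0,0]]
  ]
}}

```text
clock: 8.45
position: [518.9, -328.8, 229.5]
ee_rot: [0.708, -0.706, -0.001, -0.0]
contact_force: [0.6, 0.3, 0.2]
gripper_width: 40.2
grasp_force: 0.0
```

Run:
```python
from kin import *
print(read_state()["joints"].round(2))
T=tool();d=get_image("wrist");cv2.imwrite("pics/w2.png",d["img"][...,::-1])
Pc=cloud(d,T@d["tool_from_camera"]).reshape(-1,3);np.save("w2.npy",Pc)
Q=Pc[(Pc[:,2]>92)&(Pc[:,2]<112)&(abs(Pc[:,0]-526)<40)&(abs(Pc[:,1]+380)<60)]
print(len(Q),cv2.minAreaRect(Q[:,:2].astype(np.float32)),np.percentile(Q[:,2],[50,95]) if len(Q) else 0)
delta([525.5,-380,150],RB)
```

```text
[-0.3   0.37 -0.02 -0.   -1.18  0.31]
1232 ((525.3069458007812, -382.3228759765625), (11.053267478942871, 43.408809661865234), 1.2691892385482788) [102.48953515 103.8971973 ]
shift [ 0.516 -0.062  0.797] turn [-0.     0.002  0.003]
```

View pics/w2.png

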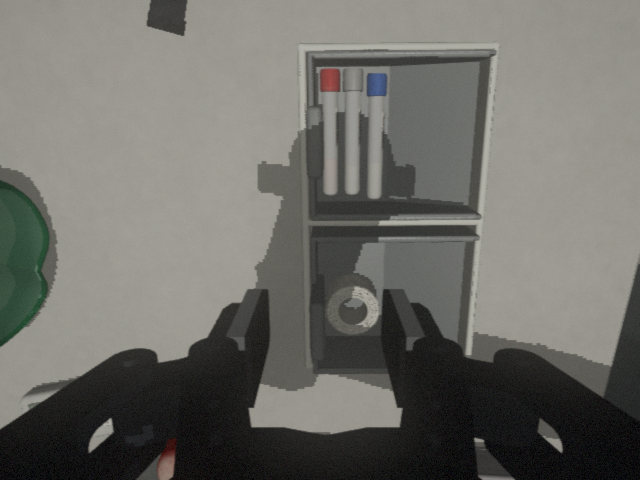

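The wrist view shows the tube bin's tab at (315,143) and the tubes at (330-376,130). The other bin holds the roll at (353,305). Tab centre is (525.3, -382).

{"fn": "jog_arm", "kwargs": {
  "plan": [
    [40,[0.3,-0.03,0.2],[0,0,-0.015]],
    [40,[0.53,-0.063,0.5],[0,0,-0.015]],
    [40,[0.53,-0.063,0.9],[0,0,-0.015]],
    [40,[0.53,-0.063,0.9],[0,0,-0.015]],
    [40,[0.53,-0.063,0.9],[0,0,-0.015]]
  ]
}}

```text
clock: 9.12
position: [527.0, -382.1, 141.9]
ee_rot: [0.714, -0.7, 0.001, -0.001]
contact_force: [-0.5, -1.0, 0.4]
gripper_width: 40.0
grasp_force: 0.0
```

{"fn": "jog_arm", "kwargs": {
  "plan": [
    [40,[0,0,0.3],[0,0,0]],
    [40,[0,0,0.55],[0,0,0]],
    [40,[0,0,0.69],[0,0,0]],
    [40,[0,0,0.69],[0,0,0]]
  ]
}}

```text
clock: 9.62
position: [526.3, -382.1, 71.5]
ee_rot: [0.713, -0.701, -0.0, -0.001]
contact_force: [0.3, -0.1, 0.8]
gripper_width: 40.1
grasp_force: 0.0
```

{"fn": "jog_arm", "kwargs": {
  "plan": [
    [5,[0,0.008,0.01],[0,0,0]],
    [5,[0,0.008,0.01],[0,0,0]],
    [5,[0,0.008,0.01],[0,0,0]],
    [5,[0,0.008,0.01],[0,0,0]],
    [5,[0,0.008,0.01],[0,0,0]],
    [5,[0,0.008,0.01],[0,0,0]]
  ]
}}

```text
clock: 10.38
position: [526.0, -382.6, 71.4]
ee_rot: [0.713, -0.701, 0.001, -0.001]
contact_force: [0.5, 2.0, 5.7]
gripper_width: 9.5
grasp_force: 60.2
```

{"fn": "jog_arm", "kwargs": {
  "plan": [
    [5,[0,0,-0.1],[0,0,0]],
    [5,[0,0,-0.25],[0,0,0]],
    [5,[0,0,-0.45],[0,0,0]],
    [5,[0,0,-0.7],[0,0,0]],
    [5,[0,0,-1],[0,0,0]],
    [5,[0,0,-1],[0,0,0]]
  ]
}}

```text
clock: 11.12
position: [526.3, -383.3, 173.2]
ee_rot: [0.713, -0.701, 0.003, -0.002]
contact_force: [0.7, -1.4, -3.1]
gripper_width: 9.2
grasp_force: 58.9
```

```bash
cat > t.py <<'E'
from kin import *
for th,z in((0,170),(20,140),(40,100),(55,72)):
    p,r=bintcp([440,32,z],90,th);print(th,p.round(),r.as_quat().round(3))
p,r=bintcp([440,32,170],90,0);delta(p,r.as_matrix());print(read_state()["joints"].round(2))
E
python3 t.py
```

```text
0 [440. 153. 210.] [ 1. -0.  0.  0.]
20 [440. 132. 219.] [ 0.985 -0.     0.    -0.174]
40 [440.  99. 209.] [ 0.94  -0.     0.    -0.342]
55 [440.  68. 194.] [ 0.887  0.     0.    -0.462]
shift [-5.376  0.773 -0.383] turn [-0.004 -0.006 -1.484]
[-0.38  0.47 -0.01 -0.   -1.09  0.4 ]
```

{"fn": "jog_arm", "kwargs": {
  "plan": [
    [5,[-0.15,0.03,-0.2],[0,0,0]],
    [5,[-0.4,0.08,-0.38],[0,0,0]],
    [5,[-0.7,0.14,-0.38],[0,0,0]],
    [5,[-1,0.2,-0.38],[0,0,0]]
  ]
}}

```text
clock: 11.62
position: [502.4, -281.1, 207.9]
ee_rot: [0.713, -0.701, -0.001, -0.001]
contact_force: [0.1, -0.1, -2.0]
gripper_width: 9.3
grasp_force: 58.9
```

{"fn": "jog_arm", "kwargs": {
  "plan": [
    [5,[-0.33,0.05,0],[0,0,0]],
    [5,[-0.67,0.1,0],[0,0,0]],
    [5,[-1,0.15,0],[0,0,0]]
  ]
}}

```text
clock: 12.0
position: [485.5, -181.4, 208.0]
ee_rot: [0.713, -0.701, -0.001, -0.001]
contact_force: [0.3, 0.5, -2.4]
gripper_width: 9.2
grasp_force: 58.9
```

{"fn": "jog_arm", "kwargs": {
  "plan": [
    [5,[-0.33,0.05,0],[0,0,-0.1]],
    [5,[-0.67,0.1,0],[0,0,-0.2]],
    [5,[-1,0.15,0],[0,0,-0.3]]
  ]
}}

```text
clock: 12.38
position: [468.8, -81.9, 208.2]
ee_rot: [0.815, -0.58, -0.001, -0.001]
contact_force: [0.1, 0.5, -3.0]
gripper_width: 9.3
grasp_force: 58.9
```

```bash
python3 t.py|tail -2
```

```text
shift [-2.313 -0.498 -0.016] turn [-2.000e-03  1.000e-03 -1.181e+00]
[ 0.17  0.15 -0.38 -0.   -1.04  0.17]
```

{"fn": "jog_arm", "kwargs": {
  "plan": [
    [5,[-0.24,-0.05,0],[0,0,-0.15]],
    [5,[-0.48,-0.1,0],[0,0,-0.3]],
    [5,[-0.72,-0.15,0],[0,0,-0.45]],
    [5,[-0.96,-0.2,0],[0,0,-0.6]]
  ]
}}

```text
clock: 12.88
position: [456.5, 14.9, 208.4]
ee_rot: [0.954, -0.299, -0.0, -0.001]
contact_force: [0.7, 0.1, -2.3]
gripper_width: 9.2
grasp_force: 58.9
```

```bash
python3 t.py|tail -2
```

```text
shift [-0.923 -1.04  -0.016] turn [-0.002  0.001 -0.579]
[ 0.39  0.12 -0.42 -0.   -1.03  0.58]
```

{"fn": "jog_arm", "kwargs": {
  "plan": [
    [5,[-0.22,-0.25,0],[0,0,-0.14]],
    [5,[-0.45,-0.5,0],[0,0,-0.29]],
    [5,[-0.67,-0.76,0],[0,0,-0.44]],
    [5,[-0.92,-1.0,0],[0,0,-0.579]],
    [5,[-0.92,-1.0,0],[0,0,-0.579]],
    [5,[-0.92,-1.0,0],[0,0,-0.579]]
  ]
}}

```text
clock: 13.62
position: [439.1, 148.4, 208.6]
ee_rot: [1.0, -0.003, -0.0, -0.001]
contact_force: [-1.0, 0.5, -2.9]
gripper_width: 9.3
grasp_force: 59.2
```

```bash
cat > t.py <<'E'
from kin import *
print(read_state()["joints"].round(2))
for th,z in((0,170),(10,155),(20,140),(30,120),(40,100),(48,85),(55,72)):
    p,r=bintcp([440,34,z],90,th);print(th,end=" ");delta(p,r.as_matrix())
E
python3 t.py
```

```text
[ 0.68  0.13 -0.41 -0.   -1.04  0.89]
0 shift [ 0.009 -0.066 -0.017] turn [-0.001  0.    -0.005]
10 shift [ 0.009  0.023 -0.071] turn [ 0.166 -0.    -0.005]
20 shift [ 0.01   0.145 -0.107] turn [ 0.332 -0.001 -0.005]
30 shift [ 0.011  0.298 -0.068] turn [ 0.499 -0.001 -0.005]
40 shift [ 0.012  0.476 -0.001] turn [ 0.666 -0.002 -0.005]
48 shift [0.013 0.634 0.066] turn [ 0.799 -0.002 -0.005]
55 shift [0.014 0.781 0.143] turn [ 0.916 -0.002 -0.005]
```

```bash
sed -i 's/in((0,170).*):/in((8,140),(15,110),(18,80),(25,78),(32,76),(40,73),(48,70),(56,68)):/' t.py; python3 t.py
```

```text
[ 0.68  0.13 -0.41 -0.   -1.04  0.89]
8 shift [0.009 0.002 0.119] turn [ 0.132 -0.    -0.005]
15 shift [0.01  0.08  0.283] turn [ 0.249 -0.    -0.005]
18 shift [0.01  0.119 0.529] turn [ 0.299 -0.001 -0.005]
25 shift [0.01  0.218 0.429] turn [ 0.416 -0.001 -0.005]
32 shift [0.011 0.332 0.343] turn [ 0.532 -0.001 -0.005]
40 shift [0.012 0.477 0.269] turn [ 0.666 -0.002 -0.005]
48 shift [0.013 0.634 0.216] turn [ 0.799 -0.002 -0.005]
56 shift [0.014 0.802 0.177] turn [ 0.932 -0.002 -0.005]
```

{"fn": "jog_arm", "kwargs": {
  "plan": [
    [5,[0.01,0.0,0.12],[0.13,0,0]],
    [5,[0.01,0.08,0.28],[0.25,0,0]],
    [5,[0.01,0.12,0.53],[0.3,0,0]],
    [5,[0.01,0.22,0.43],[0.416,0,0]],
    [5,[0.01,0.33,0.34],[0.53,0,0]],
    [5,[0.01,0.48,0.27],[0.666,0,0]],
    [5,[0.01,0.63,0.22],[0.8,0,0]],
    [5,[0.01,0.8,0.18],[0.93,0,0]],
    [5,[0.01,0.8,0.18],[0.93,0,0]],
    [5,[0.01,0.8,0.18],[0.93,0,0]]
  ]
}}

```text
clock: 14.88
position: [440.5, 68.0, 190.6]
ee_rot: [0.884, -0.003, 0.002, -0.468]
contact_force: [-0.8, 0.2, -1.4]
gripper_width: 9.1
grasp_force: 59.7
```

{"fn": "jog_arm", "kwargs": {
  "plan": [
    [5,[0,0,0],[0,0,0]],
    [5,[0,0,0],[0,0,0]],
    [5,[0,0,0],[0,0,0]],
    [5,[0,0,0],[0,0,0]],
    [5,[0,0,0],[0,0,0]],
    [5,[0,0,0],[0,0,0]]
  ]
}}

```text
clock: 15.62
position: [440.5, 68.7, 190.7]
ee_rot: [0.883, -0.002, 0.002, -0.469]
contact_force: [-0.0, 0.6, -1.9]
gripper_width: 9.2
grasp_force: 59.7
```

Run:
```python
from kin import *
d=get_image("side");cv2.imwrite("pics/s1.png",cv2.resize(d["img"][150:330,180:420,::-1],(800,600)))
print(read_state()["joints"].round(2))
```

```text
[-0.19  0.33 -0.24 -0.97 -1.4   2.14]
```

View pics/s1.png

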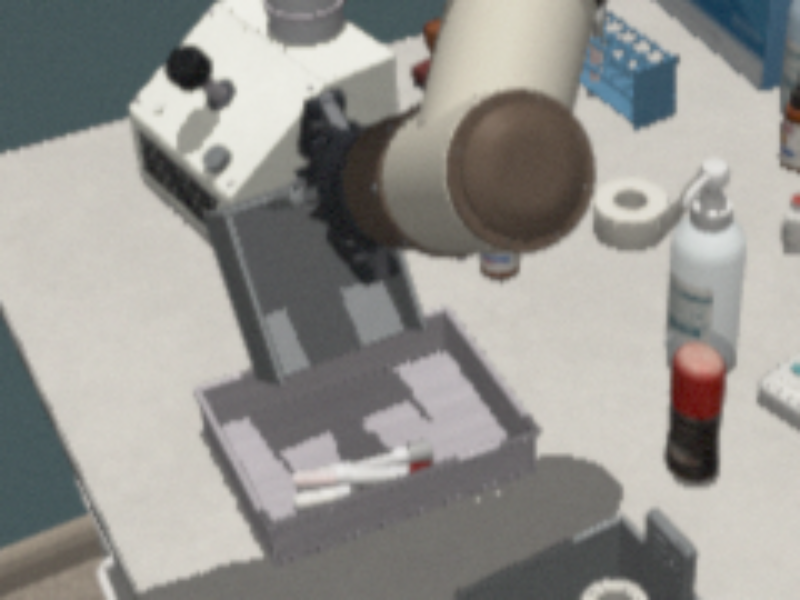

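The bin is visibly empty, and three tubes lie in the tray, with caps at (418,450) and (420,468) and a third tube at (322,495). Now returning the bin.

```bash
cat > t.py <<'E'
from kin import *
for th,z in((45,78),(34,95),(22,120),(10,150),(0,168)):
    p,r=bintcp([440,34,z],90,th);print(th,end=" ");delta(p,r.as_matrix())
E
python3 t.py
```

```text
45 shift [-0.007 -0.137  0.178] turn [-0.182 -0.005 -0.003]
34 shift [-0.008 -0.286  0.327] turn [-0.365 -0.004 -0.003]
22 shift [-0.009 -0.449  0.449] turn [-0.565 -0.004 -0.004]
10 shift [-0.01  -0.6    0.529] turn [-0.765 -0.004 -0.004]
0 shift [-0.01  -0.63   0.616] turn [-0.932 -0.003 -0.005]
```

{"fn": "jog_arm", "kwargs": {
  "plan": [
    [5,[0,-0.13,0.17],[-0.17,0,0]],
    [5,[0,-0.27,0.31],[-0.34,0,0]],
    [5,[0,-0.4,0.42],[-0.51,0,0]],
    [5,[0,-0.53,0.5],[-0.68,0,0]],
    [5,[0,-0.62,0.55],[-0.8,0,0]],
    [5,[0,-0.63,0.616],[-0.93,0,0]],
    [5,[0,-0.63,0.616],[-0.932,0,0]]
  ]
}}

```text
clock: 16.55
position: [439.8, 156.6, 207.4]
ee_rot: [1.0, -0.001, -0.001, 0.001]
contact_force: [-0.3, -0.9, -2.6]
gripper_width: 9.2
grasp_force: 60.2
```

```bash
cat > t.py <<'E'
from kin import *
RG=R.from_quat([.713,-.701,.001,-.001]).as_matrix()
d=get_image("top");c=cloud(d);cv2.imwrite("pics/t2.png",cv2.resize(d["img"][230:330,270:370,::-1],(600,600)))
print(read_state()["joints"].round(2))
delta([490,-180,215],RG)
E
python3 t.py
```

```text
[ 0.69  0.14 -0.4  -0.   -1.04  0.88]
shift [ 0.514  3.356 -0.075] turn [0.003 0.003 1.48 ]
```

View pics/t2.png

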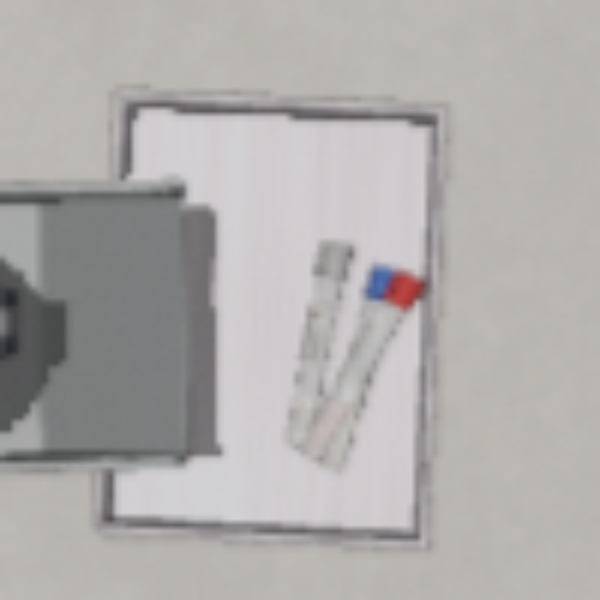

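All three tubes (grey, blue and red caps, around (325-400,350)) lie inside the tray. Bin goes back now.

{"fn": "jog_arm", "kwargs": {
  "plan": [
    [5,[0.04,0.2,-0.03],[0,0,0.15]],
    [5,[0.08,0.4,-0.06],[0,0,0.3]],
    [5,[0.12,0.6,-0.07],[0,0,0.45]],
    [5,[0.16,0.8,-0.07],[0,0,0.6]],
    [5,[0.2,1.0,-0.07],[0,0,0.74]]
  ]
}}

```text
clock: 17.23
position: [460.1, 53.2, 215.4]
ee_rot: [0.923, -0.384, -0.0, -0.001]
contact_force: [-0.1, 0.4, -1.9]
gripper_width: 8.9
grasp_force: 60.2
```

```bash
sed -i '/get_image/d' t.py; python3 t.py
```

```text
[ 0.47  0.12 -0.4  -0.   -1.05  0.32]
shift [ 1.865  1.432 -0.   ] turn [0.002 0.003 0.731]
```

{"fn": "jog_arm", "kwargs": {
  "plan": [
    [5,[0.2,0.15,0],[0,0,0.15]],
    [5,[0.4,0.31,0],[0,0,0.3]],
    [5,[0.6,0.46,0],[0,0,0.45]],
    [5,[0.8,0.62,0],[0,0,0.6]],
    [5,[1.0,0.77,0],[0,0,0.731]]
  ]
}}

```text
clock: 17.85
position: [476.7, -72.0, 215.5]
ee_rot: [0.713, -0.701, -0.0, -0.001]
contact_force: [0.3, 0.3, -2.0]
gripper_width: 9.2
grasp_force: 60.2
```

{"fn": "jog_arm", "kwargs": {
  "plan": [
    [5,[0.35,-0.05,0],[0,0,0]],
    [5,[0.7,-0.1,0],[0,0,0]],
    [5,[1.0,-0.15,0],[0,0,0]]
  ]
}}

```text
clock: 18.23
position: [494.0, -171.9, 215.4]
ee_rot: [0.715, -0.7, -0.0, -0.001]
contact_force: [0.5, 1.0, -1.3]
gripper_width: 9.3
grasp_force: 60.2
```

{"fn": "jog_arm", "kwargs": {
  "plan": [
    [5,[0.35,-0.08,0],[0,0,0]],
    [5,[0.7,-0.15,0],[0,0,0]],
    [5,[1.0,-0.22,0],[0,0,0]]
  ]
}}

```text
clock: 18.6
position: [518.3, -271.4, 215.3]
ee_rot: [0.715, -0.7, -0.0, -0.001]
contact_force: [0.8, 0.4, -0.8]
gripper_width: 9.4
grasp_force: 60.2
```

```bash
sed -i 's/490,-180,215/526.2,-382.6,165/' t.py; python3 t.py
```

```text
[-0.21  0.33 -0.12 -0.   -1.12  0.23]
shift [ 1.114 -0.054  0.501] turn [0.001 0.002 0.004]
```

{"fn": "jog_arm", "kwargs": {
  "plan": [
    [5,[0.35,-0.02,0],[0,0,0]],
    [5,[0.7,-0.04,0],[0,0,0.004]],
    [5,[1.0,-0.054,0],[0,0,0.004]],
    [5,[1.0,-0.054,0.3],[0,0,0.004]],
    [5,[1.0,-0.054,0.3],[0,0,0.004]],
    [5,[1.0,-0.054,0.3],[0,0,0.004]]
  ]
}}

```text
clock: 19.35
position: [527.0, -369.7, 186.4]
ee_rot: [0.714, -0.7, 0.001, -0.001]
contact_force: [0.1, -0.5, -2.5]
gripper_width: 9.0
grasp_force: 60.2
```

```bash
sed -i 's/-382.6,165/-382.6,140/' t.py; python3 t.py
```

```text
[-0.36  0.45 -0.01 -0.   -1.11  0.38]
shift [0.128 0.011 0.464] turn [ 0.001 -0.     0.003]
```

{"fn": "jog_arm", "kwargs": {
  "plan": [
    [5,[0.128,0.011,0.2],[0,0,0.003]],
    [5,[0.128,0.011,0.464],[0,0,0.003]],
    [5,[0.128,0.011,0.464],[0,0,0.003]],
    [5,[0.128,0.011,0.464],[0,0,0.003]]
  ]
}}

```text
clock: 19.85
position: [526.8, -382.4, 139.9]
ee_rot: [0.713, -0.701, 0.001, -0.0]
contact_force: [0.3, -0.6, -2.2]
gripper_width: 9.2
grasp_force: 60.2
```

```bash
sed -i 's/-382.6,140/-382.6,72/' t.py; python3 t.py
python3 - <<'E'
from kin import *
T=tool();d=get_image("wrist");cv2.imwrite("pics/w3.png",d["img"][...,::-1])
Pc=cloud(d,T@d["tool_from_camera"]).reshape(-1,3)
for n,D_ in(("wrist",Pc),("side",cloud(get_image("side")).reshape(-1,3))):
    for lo,hi in((37,47),(122,140)):
        Q=D_[(D_[:,2]>lo)&(D_[:,2]<hi)&(D_[:,0]>385)&(D_[:,0]<545)&(D_[:,1]<-180)&(D_[:,1]>-460)]
        # drop tab/gripper
        if lo>100:Q=Q[Q[:,0]<518]
        if len(Q)>20:print(n,lo,len(Q),cv2.minAreaRect(Q[:,:2].astype(np.float32)),Q.min(0).round(),Q.max(0).round())
E
```

```text
[-0.38  0.5  -0.05  0.   -1.02  0.4 ]
shift [0.001 0.008 0.679] turn [ 0.001 -0.001  0.001]
wrist 37 4068 ((466.07611083984375, -351.107177734375), (142.87965393066406, 195.1409149169922), 0.6112057566642761) [ 396. -449.   37.] [ 538. -253.   45.]
wrist 122 5267 ((462.03204345703125, -383.5459289550781), (113.57022094726562, 115.66963958740234), 0.8993139863014221) [ 404. -442.  122.] [ 518. -326.  134.]
side 37 1200 ((465.67620849609375, -317.45654296875), (144.17593383789062, 262.3392333984375), 0.6248618960380554) [ 392. -449.   37.] [ 539. -187.   47.]
side 122 620 ((462.11102294921875, -382.5055847167969), (112.13919830322266, 118.97106170654297), 0.35944777727127075) [ 406. -442.  122.] [ 518. -323.  138.]
```

View pics/w3.png

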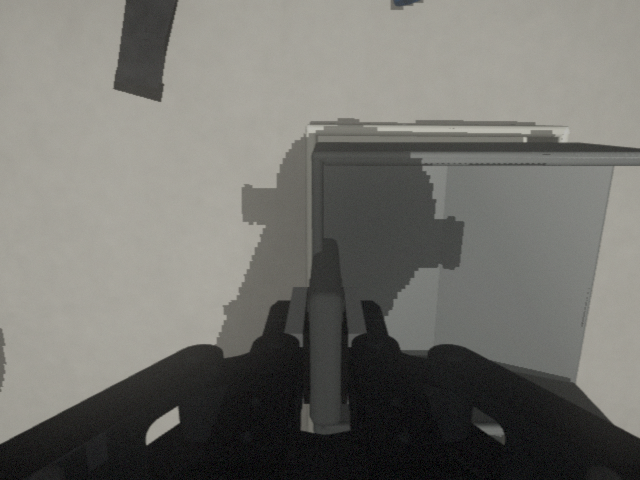

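The bin hangs level and aligned over its bay, about 1 mm off in y at most. Lowering.

{"fn": "jog_arm", "kwargs": {
  "plan": [
    [5,[-0.008,0.006,0.15],[0,0,0]],
    [5,[-0.008,0.006,0.27],[0,0,0]],
    [5,[-0.008,0.006,0.35],[0,0,0]],
    [5,[-0.008,0.006,0.4],[0,0,0]]
  ]
}}

```text
clock: 20.45
position: [525.5, -381.0, 98.2]
ee_rot: [0.713, -0.701, -0.0, 0.0]
contact_force: [0.9, -0.2, -2.0]
gripper_width: 8.9
grasp_force: 60.1
```

{"fn": "jog_arm", "kwargs": {
  "plan": [
    [5,[0,0,0.08],[0,0,0]],
    [5,[0,0,0.15],[0,0,0]],
    [5,[0,0,0.22],[0,0,0]],
    [5,[0,0,0.27],[0,0,0]],
    [5,[0,0,0.275],[0,0,0]]
  ]
}}

```text
clock: 21.08
position: [525.9, -381.2, 71.6]
ee_rot: [0.713, -0.701, 0.0, -0.0]
contact_force: [0.3, -0.4, -0.9]
gripper_width: 9.2
grasp_force: 60.2
```

{"fn": "jog_arm", "kwargs": {
  "plan": [
    [5,[0,0,0.008],[0,0,0]],
    [5,[0,0,0.008],[0,0,0]],
    [40,[0,0,0.005],[0,0,0]],
    [40,[0,0,0],[0,0,0]],
    [40,[0,0,0],[0,0,0]],
    [40,[0,0,-0.3],[0,0,0]],
    [40,[0,0,-0.6],[0,0,0]],
    [40,[0,0,-1],[0,0,0]],
    [40,[0,0,-1],[0,0,0]]
  ]
}}

```text
clock: 22.2
position: [527.7, -382.2, 176.0]
ee_rot: [0.713, -0.701, 0.005, -0.001]
contact_force: [0.1, 0.5, -0.4]
gripper_width: 39.8
grasp_force: 0.0
```

Run:
```python
from kin import *
T=tool();d=get_image("wrist")
a=np.load("top.npy");b=cloud(get_image("side"));s=np.load("side.npy")
Pc=cloud(d,T@d["tool_from_camera"]).reshape(-1,3)
for n,D_ in(("wrist",Pc),("side now",b.reshape(-1,3)),("side before",s.reshape(-1,3))):
    for nm,lo,hi in(("wall",53,67),("tab",85,108)):
        Q=D_[(D_[:,2]>lo)&(D_[:,2]<hi)&(D_[:,0]>385)&(D_[:,0]<545)&(D_[:,1]<-322)&(D_[:,1]>-460)]
        if len(Q)>20:print(n,nm,len(Q),np.round(cv2.minAreaRect(Q[:,:2].astype(np.float32))[0],1),np.percentile(Q[:,2],[50,95]).round(1))
m=(s[...,2]<60)&(s[...,1]<-330)&(s[...,1]>-430);print("side diff walls",np.nanmedian((b-s)[...,2][(s[...,1]<-320)&(s[...,1]>-450)&(s[...,2]>50)]))
delta([420,-150,230],RB)
```

```text
wrist wall 4151 [ 467.5 -381.9] [62.6 63.9]
wrist tab 1681 [ 525.5 -381.5] [102.4 103.8]
side now wall 794 [ 468.7 -381. ] [62.3 66.4]
side now tab 213 [ 525.4 -381.1] [101.7 106.4]
side before wall 805 [ 467.8 -381.7] [62.5 66.3]
side before tab 211 [ 524.7 -381.5] [101.2 105.9]
side diff walls -0.2976635431958812
shift [-2.327  1.015 -0.583] turn [-0.002  0.     0.016]
```

The bin is home within about 1 mm. Now back to the knob with the fingers shut.

{"fn": "jog_arm", "kwargs": {
  "plan": [
    [40,[-0.2,0.02,-0.4],[0,0,0]],
    [20,[-0.6,0.1,-0.55],[0,0,0]],
    [0,[-1,0.2,-0.55],[0,0,0]]
  ]
}}

```text
clock: 22.68
position: [503.8, -280.6, 226.5]
ee_rot: [0.713, -0.701, 0.001, -0.0]
contact_force: [0.4, 0.6, -0.8]
gripper_width: 4.2
grasp_force: 0.0
```

{"fn": "jog_arm", "kwargs": {
  "plan": [
    [0,[-0.5,0.1,0],[0,0,0]],
    [0,[-1,0.2,0],[0,0,0]]
  ]
}}

```text
clock: 22.92
position: [480.9, -180.3, 225.0]
ee_rot: [0.713, -0.701, -0.001, 0.001]
contact_force: [0.3, 0.6, 0.3]
gripper_width: -0.0
grasp_force: 0.0
```

{"fn": "jog_arm", "kwargs": {
  "plan": [
    [0,[-0.5,0.1,0],[0,0,0]],
    [0,[-1,0.2,0],[0,0,0]]
  ]
}}

```text
clock: 23.18
position: [459.2, -80.7, 225.2]
ee_rot: [0.713, -0.701, -0.0, 0.001]
contact_force: [0.7, 0.1, 0.4]
gripper_width: 0.4
grasp_force: 0.0
```

{"fn": "jog_arm", "kwargs": {
  "plan": [
    [0,[-0.5,0.1,0],[0,0,0]],
    [0,[-1,0.2,0],[0,0,0]]
  ]
}}

```text
clock: 23.42
position: [437.4, 18.8, 225.3]
ee_rot: [0.713, -0.701, -0.0, 0.001]
contact_force: [1.0, 0.3, 0.1]
gripper_width: -0.2
grasp_force: 0.0
```

{"fn": "jog_arm", "kwargs": {
  "plan": [
    [0,[-0.5,0,0],[0,0,0]],
    [0,[-1,0,0],[0,0,0]],
    [0,[-1,0,0],[0,0,0]]
  ]
}}

```text
clock: 23.8
position: [436.4, 119.8, 225.2]
ee_rot: [0.715, -0.699, 0.0, 0.001]
contact_force: [-0.6, -0.1, -0.2]
gripper_width: 0.3
grasp_force: 0.0
```

```bash
cat > t.py <<'E'
from kin import *
j=read_state()["joints"];print(j.round(2))
for k in(60,30,18,0,-2):
    j,c=ik(KC+k*N,R.from_matrix(RT),j);print(k,(KC+k*N).round(),j.round(2),round(c,5),end=" ");delta(KC+k*N,RT)
E
python3 t.py
```

```text
[ 0.63  0.09 -0.4   0.   -1.08 -0.61]
60 [425. 329. 186.] [ 1.07  0.13 -0.78  0.76 -0.52 -0.01] 0.0 shift [-2.097  0.063  0.39 ] turn [ 0.352  0.313 -1.58 ]
30 [443. 332. 161.] [ 1.01  0.18 -0.81  0.88 -0.44 -0.08] 0.0 shift [-2.116 -0.109  0.636] turn [ 0.352  0.313 -1.58 ]
18 [449. 332. 152.] [ 0.98  0.2  -0.82  0.94 -0.4  -0.12] 0.0 shift [-2.124 -0.177  0.734] turn [ 0.352  0.313 -1.58 ]
0 [460. 334. 137.] [ 0.93  0.23 -0.84  1.05 -0.36 -0.19] 0.0 shift [-2.136 -0.28   0.882] turn [ 0.352  0.313 -1.58 ]
-2 [461. 334. 135.] [ 0.93  0.24 -0.84  1.06 -0.35 -0.2 ] 0.0 shift [-2.138 -0.291  0.898] turn [ 0.352  0.313 -1.58 ]
```

{"fn": "jog_arm", "kwargs": {
  "plan": [
    [0,[-0.3,0.05,-0.1],[0.03,0.03,-0.16]],
    [0,[-0.6,0.1,-0.15],[0.07,0.06,-0.32]],
    [0,[-0.9,0.15,-0.15],[0.1,0.09,-0.48]],
    [0,[-1,0.2,-0.15],[0.14,0.12,-0.64]],
    [0,[-1,0.2,-0.15],[0.175,0.155,-0.79]],
    [0,[-1,0.2,-0.15],[0.175,0.155,-0.79]]
  ]
}}

```text
clock: 24.55
position: [414.2, 215.6, 240.2]
ee_rot: [0.929, -0.351, 0.118, -0.007]
contact_force: [0.9, -0.2, -0.1]
gripper_width: 0.6
grasp_force: 0.0
```

```bash
python3 t.py|head -2
```

```text
[ 0.97  0.03 -0.56  0.28 -0.93 -0.29]
60 [425. 329. 186.] [ 1.07  0.13 -0.78  0.76 -0.52 -0.01] 0.0 shift [-0.778 -0.876  0.473] turn [ 0.179  0.157 -0.796]
```

{"fn": "jog_arm", "kwargs": {
  "plan": [
    [0,[-0.2,-0.22,0],[0.036,0.03,-0.16]],
    [0,[-0.4,-0.45,0.05],[0.07,0.06,-0.32]],
    [0,[-0.6,-0.65,0.15],[0.11,0.09,-0.48]],
    [0,[-0.75,-0.85,0.3],[0.145,0.125,-0.64]],
    [0,[-0.78,-0.876,0.473],[0.179,0.157,-0.796]],
    [0,[-0.78,-0.876,0.473],[0.179,0.157,-0.796]],
    [0,[-0.78,-0.876,0.473],[0.179,0.157,-0.796]]
  ]
}}

```text
clock: 25.42
position: [427.2, 330.9, 188.2]
ee_rot: [0.974, 0.065, 0.217, -0.016]
contact_force: [0.3, -0.7, -0.3]
gripper_width: -0.3
grasp_force: 0.0
```

```bash
python3 t.py
```

```text
[ 1.07  0.13 -0.78  0.76 -0.52 -0.01]
60 [425. 329. 186.] [ 1.07  0.13 -0.78  0.76 -0.52 -0.01] 0.0 shift [-0.027  0.014  0.012] turn [-0.002 -0.002 -0.004]
30 [443. 332. 161.] [ 1.01  0.18 -0.81  0.88 -0.44 -0.08] 0.0 shift [0.024 0.015 0.307] turn [-0.002 -0.002 -0.004]
18 [449. 332. 152.] [ 0.98  0.2  -0.82  0.94 -0.4  -0.12] 0.0 shift [0.045 0.015 0.426] turn [-0.002 -0.002 -0.004]
0 [460. 334. 137.] [ 0.93  0.23 -0.84  1.05 -0.36 -0.19] 0.0 shift [0.075 0.015 0.603] turn [-0.002 -0.002 -0.004]
-2 [461. 334. 135.] [ 0.93  0.24 -0.84  1.06 -0.35 -0.2 ] 0.0 shift [0.079 0.015 0.623] turn [-0.002 -0.002 -0.004]
```

{"fn": "jog_arm", "kwargs": {
  "plan": [
    [0,[0.0,0.015,0.2],[0,0,0]],
    [0,[0.035,0.015,0.36],[0,0,0]],
    [0,[0.055,0.015,0.47],[0,0,0]],
    [0,[0.065,0.015,0.54],[0,0,0]],
    [0,[0.073,0.015,0.59],[0,0,0]],
    [0,[0.076,0.015,0.61],[0,0,0]],
    [0,[0.076,0.015,0.61],[0,0,0]],
    [0,[0.076,0.015,0.61],[0,0,0]]
  ]
}}

```text
clock: 26.42
position: [459.4, 334.7, 138.1]
ee_rot: [0.973, 0.066, 0.219, -0.017]
contact_force: [-9.2, -2.4, 10.2]
gripper_width: 0.0
grasp_force: 7.4
```

```bash
python3 t.py|tail -2; python3 -c "
from h import *
print((tool()[:3,3]-KC)@N)"
```

```text
0 [460. 334. 137.] [ 0.93  0.23 -0.84  1.05 -0.36 -0.19] 0.0 shift [-0.005  0.008  0.012] turn [-0.004 -0.006 -0.001]
-2 [461. 334. 135.] [ 0.93  0.24 -0.84  1.06 -0.35 -0.2 ] 0.0 shift [-0.002  0.008  0.031] turn [-0.004 -0.006 -0.001]
1.062057509619426
```

{"fn": "jog_arm", "kwargs": {
  "plan": [
    [0,[0.002,0,0.012],[0,0,0]],
    [0,[0.002,0,0.012],[0,0,0]],
    [0,[0,0,0],[0,0,0]],
    [0,[-0.06,0,-0.3],[0,0,0]],
    [0,[-0.16,0,-0.9],[0,0,0]],
    [0,[-0.16,0,-0.9],[0,0,0]],
    [0,[-0.16,0,-0.9],[0,0,0]]
  ]
}}

```text
clock: 27.3
position: [406.7, 327.1, 210.8]
ee_rot: [0.974, 0.067, 0.217, -0.017]
contact_force: [0.1, -0.1, -0.0]
gripper_width: 0.0
grasp_force: 0.0
```

Run:
```python
from h import *
T=tool();d=get_image("wrist")
Q=(cloud(d,T@d["tool_from_camera"])-KC)@RK;m=np.hypot(Q[...,0],Q[...,1])<12;print(np.nanpercentile(-Q[...,2][m],[20,50,90]))
d=get_image("top");cv2.imwrite("pics/t3.png",cv2.resize(d["img"][200:340,130:490,::-1],(800,311)))
```

```text
[ -0.20309308 104.22971869 138.99691905]
```

View pics/t3.png

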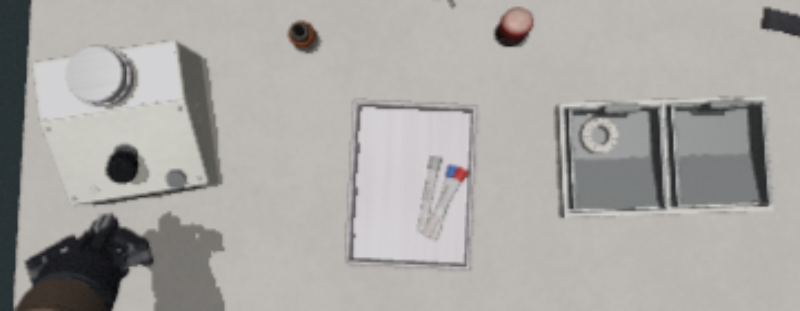

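The final top view shows the empty bin home at (715,160), the tubes in the tray at (445,200), the knob at (122,165) measuring pushed in (about 0 mm), and the arm clear of everything.

```bash
python3 -c "
from bench import job_done
print(job_done())"
```

```text
the job is handed in; nothing more can be done
None
```

The job is done and handed in: I pulled the knob out to start the fan, tipped all three tubes into the tray, put the empty bin back within about 1 mm of where it started, and pushed the knob fully in; no verdict was returned.

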